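# Kickstand down, then steady the frame upright

## Task

The frame stub with the wheel hub leans over on its bench shoe; it has to be steadied so that the hub can be checked. First flip its kickstand down past its over-centre point until it snaps fully down, then take the frame by its top tube, bring it upright and finish still gripping the tube, keeping the frame upright and still: clear of the bumper and not leaning on the kickstand. Do not let the frame fall over to the kickstand side, and leave the other things where they are.

Things in the scene. Friction and masses are not known exactly. Their poses are not given: they have to be found in the camera images.
- shoe: The bench shoe, fixed to the table: dark steel plate 160 (x) x 230 (y) x 12 mm, origin under it on the table. The frame's pivot line runs along its x axis, 30 mm above the origin. On the -y side at x = -60 mm stands a 100 mm bumper post that the frame leans on; on the +y side lies a rubber pad for the kickstand's foot.
- frame (a joint): Lean of the grey frame stub about the shoe's x axis, rad: 0 = upright, positive = leaning to the shoe's -y side, away from the kickstand. Starts on the bumper at +0.38; would lean on the lowered kickstand at -0.12. 0.6 to 1.2 kg, top-heavy: falls when let go, lifting takes about 2 N at the top tube. Two 16 mm posts at x = -60 and +60 mm, between them the hub (54 mm diameter, 100 mm above the pivot line).
- top_tube (a point): Middle of the top tube, a round grey tube of 22 mm diameter and 180 mm length along the shoe's x axis, 200 mm above the pivot line; it turns with the frame. Free to grasp between the two posts and over its whole length. Axes: x along the tube, z up along the frame.
- stand_pivot (a point): Point on the kickstand's pivot axis, at the outer end of its boss, on the frame 60 mm to the shoe's +x of the middle, 66 mm to the +y side and 110 mm up from the pivot line. Axes are the frame's: the kickstand turns about this y axis.
- stand (a joint): Kickstand angle, rad: 0 = folded, pointing to the shoe's -x and 0.17 rad above level; grows as it is pushed down; 1.82 = fully down at its stop. An over-centre spring holds it at either end: below about 0.5 it springs back, past about 0.6 it snaps the rest of the way down by itself. Takes 1 to 1.5 N at the kick peg to start.
- kick_peg (a point): Middle of the kick peg, a round aluminium peg of 10 mm diameter that sticks out sideways (to the +y side, parallel to the kickstand's pivot axis) 36 mm from the kickstand leg, which is a 12 mm bar; 88 mm from the pivot axis. Push it down from above, round the pivot. Free space above it and beside it. Axes turn with the kickstand.
- nut_m20: Loose hexagon nut, 28 x 28 x 16 mm, lying on the shoe plate; origin under its centre. To be left alone.
- bearing_big: Loose ball bearing, 68 mm diameter, 18 mm high, on the table by the shoe's -y side. To be left alone.
- grease_tin: Loose round tin, 68 mm diameter, 56 mm high, at the left of the table. To be left alone.

How it is judged (in metres and radians):
On the way, in this order (a step that is already met when the one before it is completed fails the run):
1. the kickstand is fully down (value of joint stand above 1.7 rad), for 0.2 s.
2. with the kickstand down the frame is upright, gripped by the fingers (value of joint stand above 1.7 rad and value of joint frame between -0.07 and 0.07 rad and contact force between the fingers and frame above 3 N), for 0.5 s.
At the end, for the whole second after the job is handed in: The program has ended and the fingers still hold the top tube: the frame stands within 0.07 rad (4 degrees) of upright and still (under 0.1 rad/s), the fingers press on it with more than 3 N with the grasp point within 100 mm of the tube's middle, and the kickstand is fully down (joint above 1.7) (all of step 2 and velocity of joint frame between -0.1 and 0.1 rad/s and distance between the grasp point and top_tube below 0.1 m); the arm keeps its last pose, push and grip.
It fails at once if the frame tips over to the kickstand side (value of joint frame below -0.2 rad).
It fails at once if a bystander is moved by more than 30 mm (distance of any of nut_m20, bearing_big, grease_tin from where it was at the start of the episode above 0.03 m).
It also fails if it takes over 51 s, if anything falls off the work surface, if the arm or the gripper's body presses on something with over 40 N, if the wrist force passes 120 N, or if a joint passes its speed limit or range.

## Robot

A 6-joint arm with a two-finger parallel gripper is mounted at the origin on a cart in front of the work surface, level with it; the furniture and walls round the work are solid. World frame = base frame: x ahead of the robot, y to its left, z up, the work surface at z = 0. Lengths are in m, angles in degrees, forces in N, time in s.
With the tool pointing down it reaches from about 0.325 to 0.75 m from the base axis. Payload 7.6 kg.
Tool frame: the origin (TCP) lies midway between the tips of the shut fingers; the grasp point (between the pads) lies 19 mm behind it; z points along the fingers, x is the direction in which the jaws open and shut, and the axes are right-handed (so a half turn about z gives the same grasp; the last joint's range is limited). The gripper opens to 85 mm and grips with 20 to 120 N. Pads are 22 mm wide; open, the fingers measure 114 mm over their backs; the gripper's body (76 mm by 85 mm) begins 54 mm behind the grasp point. The pads swing forward as they close: fully open they stand 13 mm farther back than shut.
Start: joints at [67.019, 2.991, 80.254, -0, 96.75, -4.028], TCP at [0.171, 0.497, 0.231] pointing down, gripper open.
Joint ranges: [-166.34, 166.34], [-52.06, 124.39], [6.96, 135.62], [-60.46, 240.46], [14.63, 156.25], [-167.68, 167.68]. Speed limits (degrees/s): [147.25, 147.25, 172.46, 180, 180, 180].

## Interface

Orientations are given as [roll, pitch, yaw] about the fixed x, y, z axes, in that order (R = Rz(yaw) Ry(pitch) Rx(roll)).
In Python, from rig import status, imaging, robot gives the robot as it stands. The module is installed in compiled form; this text tells all that it offers.
- The arm moves only by the tool drive_tool, never from a script. Its argument "commands" is one flat list of numbers, 5 for each row, row after row: the opening, from 0 (shut) to 1 (fully open), then the shift along the world's x, y, z in cm, then the turn about the world's z in degrees. A call has 1 to 12 rows; each row shifts and turns the commanded pose from where the row before left it; what a row does not reach is not made up. A row lasts 1/12 s, in which the tool goes at most 41.7 mm and 7.16 degrees, less where a joint would pass 70% of its speed; a pose out of reach is approached as far as the arm can. A call with a gripper value outside its range is refused whole. The fingers move at their own pace and stop on an object; "force" is the grip in N (left out, the last holds). Time passes only in rows, so rows that do not move let the fingers close. It gives the time, the measured TCP pose, the force and the opening at its end, in the units of the state.
- status.get_obs(): the state, without advancing time (a new reading comes with each control period).
- imaging.snapshot(name): name is "side" or "top"; returns the picture (400x640x3 uint8, blue, green, red); there is no depth.
- imaging.calibration(name): a dict with "intrinsics" (3x3 intrinsics, pixels), "dist_coeffs" ([k1, k2, p1, p2, k3] as OpenCV has them; the pictures are not rectified), "R" (3x3) and "t" (3): a world point X has camera coordinates R X + t. Camera axes: x right, y down, z forward; pixel columns grow to the right and rows downward; lengths in m; the calibration is good to about 2 mm. A picture is of the moment at which its call begins. calibration takes no time and is no camera call.
- robot.job_done(): hands the job in, once; it reports no verdict.
The state is a dict: "time_s": time; "qpos": joint angles; "joint_vel": joint speeds; "joint_efforts": joint torques, N m; "eef_pos": TCP position; "eef_rot": TCP orientation; "contact_force": force on the tool from outside, world axes, zero at the start; "ft_torque": the same for the moment, N m; "gripper_width": finger opening in m.
Only numpy, scipy, OpenCV 4.12 (cv2) and the standard library are available. Lean on these libraries where they do the work, as an engineer would, in place of code of your own. Each camera call takes 0.05 s, during which the arm holds its last target.

## Working session

There is one attempt and no reset: what is moved stays moved. The work goes in short steps, Python scripts to look and compute and a tool call to move; the robot and the scene stay as the last step left them, time stands still between calls to the robot, and variables do not carry over. Pictures are saved under pics/ and viewed, and the job is handed in when it is done.

Besides the shell and the picture viewer there is one more tool, called after "Request:" as name(argument=value, ...), one argument or row to a line, values as JSON. drive_tool: Moves the arm, as the interface text tells. Its arguments: {"type":"object","properties":{"commands":{"type":"array"},"force":{"type":"number"}},"required":["commands"]}

```bash
mkdir -p pics; python3 - <<'E'
from rig import status, imaging
import cv2,numpy as np
np.set_printoptions(precision=4,suppress=True)
for n in("side","top"):
    cv2.imwrite(f"pics/{n}0.png",imaging.snapshot(n)); c=imaging.calibration(n)
    print(n,c); print("campos",-c["R"].T@c["t"])
print(status.get_obs())
E
```

```text
side {'intrinsics': array([[478.2182,   0.    , 321.268 ],
       [  0.    , 478.2182, 196.8895],
       [  0.    ,   0.    ,   1.    ]]), 'dist_coeffs': array([-0.0459,  0.    ,  0.    ,  0.    ,  0.    ]), 'R': array([[-0.9889, -0.1471, -0.0201],
       [-0.0523,  0.4721, -0.88  ],
       [ 0.1389, -0.8692, -0.4746]]), 't': array([0.5631, 0.1541, 0.9797])}
campos [0.4289 0.8616 0.6119]
top {'intrinsics': array([[468.5364,   0.    , 314.7461],
       [  0.    , 468.5364, 195.4689],
       [  0.    ,   0.    ,   1.    ]]), 'dist_coeffs': array([-0.0603,  0.    ,  0.    ,  0.    ,  0.    ]), 'R': array([[ 0.0107, -0.9996,  0.0263],
       [-0.9971, -0.0126, -0.075 ],
       [ 0.0753, -0.0254, -0.9968]]), 't': array([0.0077, 0.5562, 1.2547])}
campos [0.4601 0.0466 1.2923]
{'time_s': 0.1, 'qpos': array([67.0199,  3.0224, 80.305 ,  0.0001, 96.749 , -4.028 ]), 'joint_vel': array([ 0.042 ,  0.0042, -0.1667,  0.0058, -0.0626,  0.1379]), 'joint_efforts': array([  0.0014, -38.2586, -36.0984,  -0.    ,   0.0048,   0.    ]), 'eef_pos': array([0.1704, 0.4963, 0.2306]), 'eef_rot': array([-179.9945,    0.0761,   71.0479]), 'contact_force': array([ 0.0675, -0.2705,  0.3775]), 'ft_torque': array([-0.0118,  0.0182, -0.0002]), 'gripper_width': 0.08538603584789833}
```

```bash
ls -la .
```

```text
total 12
drwxr-xr-x  3 agent agent 4096 Dec  7 08:19 .
drwxr-xr-x 23 root  root  4096 Dec  7 08:19 ..
drwxr-xr-x  2 agent agent 4096 Dec  7 08:20 pics
```

View pics/side0.png

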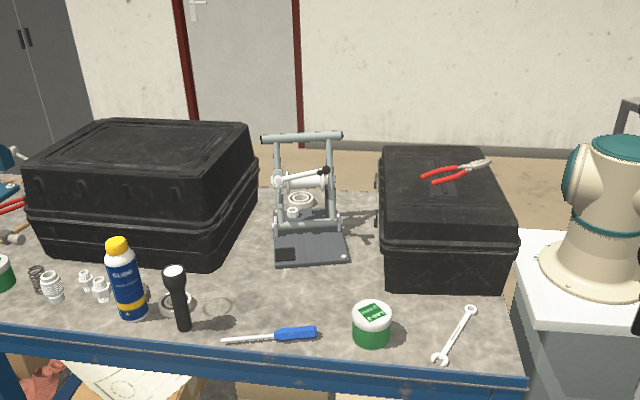

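View pics/top0.png

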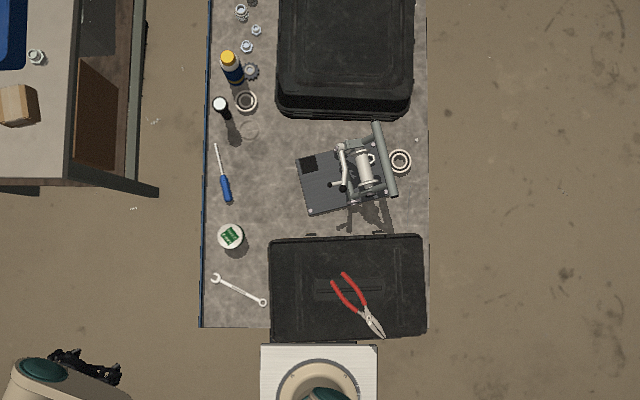

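The top view shows the shoe at about (345,175), with the top tube from (377,123) to (393,195) and black cases on both sides. In the side view the tube runs from (262,138) to (343,134). I'll zoom in on both.

```bash
python3 - <<'E'
import cv2
a=cv2.imread("pics/side0.png")[120:275,240:370]; cv2.imwrite("pics/s0z.png",cv2.resize(a,None,fx=3.8,fy=3.8,interpolation=cv2.INTER_CUBIC))
a=cv2.imread("pics/top0.png")[115:240,285:425]; cv2.imwrite("pics/t0z.png",cv2.resize(a,None,fx=4.5,fy=4.5,interpolation=cv2.INTER_CUBIC))
E
```

```text
(no output)
```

View pics/s0z.png

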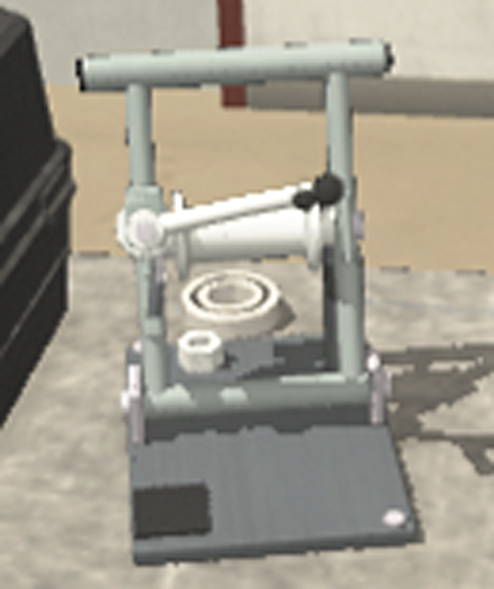

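View pics/t0z.png

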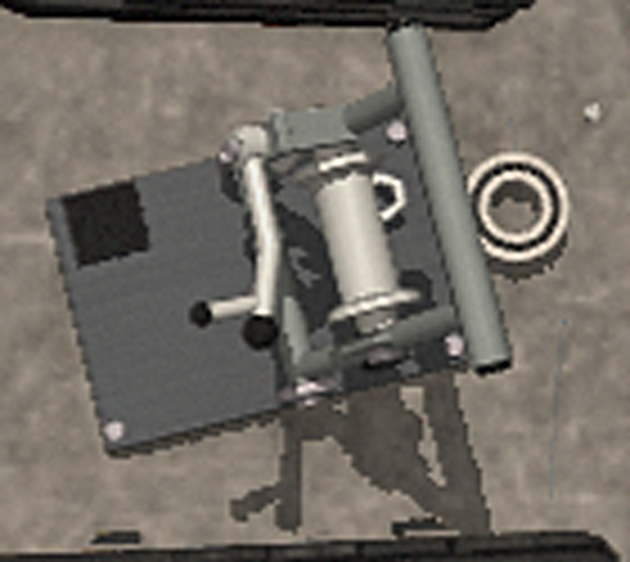

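```bash
cat > h.py <<'E'
import numpy as np,cv2
from rig import status, imaging
np.set_printoptions(precision=4,suppress=True)
C={n:imaging.calibration(n) for n in("side","top")}
def ray(n,p):
    c=C[n];u=cv2.undistortPoints(np.array([[p]],float),c["intrinsics"],c["dist_coeffs"])[0,0]
    d=c["R"].T@np.array([u[0],u[1],1]);return -c["R"].T@c["t"],d/np.linalg.norm(d)
def plane(n,p,z):
    o,d=ray(n,p);return o+d*(z-o[2])/d[2]
def tri(ps,pt):
    o1,d1=ray("side",ps);o2,d2=ray("top",pt)
    s=np.linalg.lstsq(np.c_[d1,-d2],o2-o1,rcond=None)[0]
    a=o1+s[0]*d1;b=o2+s[1]*d2;return (a+b)/2,np.linalg.norm(a-b)
def proj(n,X):
    c=C[n];return cv2.projectPoints(np.array(X,float).reshape(-1,3),cv2.Rodrigues(c["R"])[0],c["t"],c["intrinsics"],c["dist_coeffs"])[0][:,0]
E
cat > m.py <<'E'
from h import *
S=lambda u,v:(240+u/3.8-.4,120+v/3.8-.4)
T=lambda u,v:(285+u/4.5-.4,115+v/4.5-.4)
A,e1=tri(S(388,55),T(490,366));B,e2=tri(S(80,74),T(403,25))
print("tube",A,B,e1,e2,np.linalg.norm(A-B))
P,e=tri(S(303,200),T(202,314));print("peg tip",P,e)
L,e=tri(S(327,188),T(260,330));print("leg tip",L,e)
V,e=tri(S(143,230),T(245,140));print("boss",V,e)
for p in[(48,202),(112,452)]:print("corner top",plane("top",T(*p),.012))
for p in[(133,555),(412,538)]:print("corner side",plane("side",S(*p),.012))
E
python3 m.py
```

```text
tube [ 0.5422 -0.1629  0.2188] [ 0.7206 -0.1181  0.2174] 0.0004493712112918708 0.0010673509150788579 0.18394774877012934
peg tip [ 0.571  -0.016   0.1901] 0.0018649411058110697
leg tip [ 0.563  -0.0473  0.1832] 0.0006651119027727075
boss [ 0.6692 -0.0409  0.1547] 0.0007581135076232114
corner top [0.6555 0.0687 0.012 ]
corner top [0.503  0.0278 0.012 ]
corner side [0.6571 0.074  0.012 ]
corner side [0.5061 0.0398 0.012 ]
```

```bash
python3 - <<'E'
from h import *
print("near case +x+y top",tri((386,238),(271,241)))
print("near +x-y",tri((380,147),(421,236)))
print("far -x+y",tri((207,206),(284,92)), "far lower rim",plane("top",(410,115),.12),plane("top",(282,112),.12))
print("far -x-y",tri((249,124),(411,84)))
print("near xedge z.15",plane("top",(345,236),.15))
yaw=np.radians(14.5);ex=np.array([np.cos(yaw),np.sin(yaw),0]);ey=np.array([-ex[1],ex[0],0]);O=np.array([.611,-.066,0]);th=.38
def F(x,y,z,th=th):return O+x*ex+(y*np.cos(th)-z*np.sin(th))*ey+np.array([0,0,.03+z*np.cos(th)+y*np.sin(th)])
for n,p in dict(tube=(0,0,.2),tA=(-.09,0,.2),tB=(.09,0,.2),piv=(.06,.066,.11),peg=(-.0267,.092,.125),tip=(-.0267,.1136,.125)).items():
  X=F(*p);print(n,X,proj("top",X),proj("side",X))
for q in(0,.2,.4,.6,.75,.85):
  f=.17-q;print(q,F(.06-.088*np.cos(f),.092,.11+.088*np.sin(f)))
E
```

```text
near case +x+y top (array([0.4315, 0.1237, 0.1308]), np.float64(0.004687281197716138))
near +x-y (array([ 0.4529, -0.2421,  0.1581]), np.float64(0.00566502368000132))
far -x+y (array([0.7894, 0.0935, 0.1604]), np.float64(0.02225629463934889)) far lower rim [ 0.7589 -0.2257  0.12  ] [0.7606 0.1024 0.12  ]
far -x-y (array([ 0.7906, -0.2074,  0.2227]), np.float64(0.0328784839473354))
near xedge z.15 [ 0.4483 -0.0573  0.15  ]
tube [ 0.6296 -0.1378  0.2157] [[382.462  158.6073]] [[302.083  137.9808]]
tA [ 0.5424 -0.1604  0.2157] [[392.1478 195.9971]] [[341.3665 135.7278]]
tB [ 0.7167 -0.1153  0.2157] [[372.8346 121.6847]] [[262.2863 140.3014]]
piv [ 0.664  -0.0311  0.1566] [[335.135  147.7519]] [[278.3275 181.4313]]
peg [ 0.5754 -0.0349  0.1802] [[337.1127 182.6921]] [[319.1891 172.6097]]
tip [ 0.5703 -0.0154  0.1882] [[329.1692 184.3449]] [[320.0921 173.2394]]
0 [ 0.5753 -0.0348  0.1801]
0.2 [ 0.5725 -0.0288  0.1638]
0.4 [ 0.5731 -0.022   0.1476]
0.6 [ 0.5771 -0.0146  0.1322]
0.75 [ 0.5822 -0.0089  0.1215]
0.85 [ 0.5865 -0.005   0.1149]
```

Request:
drive_tool(
  commands=[0,0,0,3,5,0,1,-1,3,5,0,2,-2.5,3,5,0,2,-2.5,1,5,0,2,-2.5,0,5,0,2,-2.5,0,5,0,2,-2.5,0,3.5,0,2,-2.5,0,0,0,2,-2.5,0,0,0,2,-2.5,0,0,0,2,-2.5,0,0,0,2,-2.5,0,0],
)

```text
time_s: 1.1
eef_pos: [0.3801, 0.2364, 0.3295]
eef_rot: [-180.0, -0.0, 104.5]
contact_force: [-0.1, 0.7, -0.4]
gripper_width: 0.0001
```

Request:
drive_tool(
  commands=[0,2,-2.5,0,0,0,2,-2.5,0,0,0,2,-2.5,0,0,0,2,-2.5,0,0,0,2,-2.5,0,0,0,2,-2.5,0,0,0,2,-2.5,-1,0,0,2,-3,-2,0,0,2,-3,-2,0,0,1,-2,-2,0,0,0.4,-1.3,-2,0,0,0,0,-1,0],
)

```text
time_s: 2.1
eef_pos: [0.573, -0.0327, 0.2256]
eef_rot: [-179.7, -0.1, 104.4]
contact_force: [-0.8, -0.5, -0.7]
gripper_width: 0.0001
```

```bash
python3 - <<'E'
from h import *
s=imaging.snapshot("side");t=imaging.snapshot("top")
a=cv2.resize(s[80:275,240:390],None,fx=2.6,fy=2.6,interpolation=cv2.INTER_CUBIC)
b=cv2.resize(t[115:240,285:425],None,fx=2.8,fy=2.8,interpolation=cv2.INTER_CUBIC)
h=max(a.shape[0],b.shape[0]);im=np.zeros((h,a.shape[1]+b.shape[1],3),np.uint8);im[:a.shape[0],:a.shape[1]]=a;im[:b.shape[0],a.shape[1]:]=b
cv2.imwrite("pics/1.png",im);o=status.get_obs();print(im.shape,o["eef_pos"],o["contact_force"],o["time_s"])
E
```

```text
(507, 782, 3) [ 0.5725 -0.0301  0.227 ] [-0.2014  0.0069 -0.4861] 2.2
```

View pics/1.png

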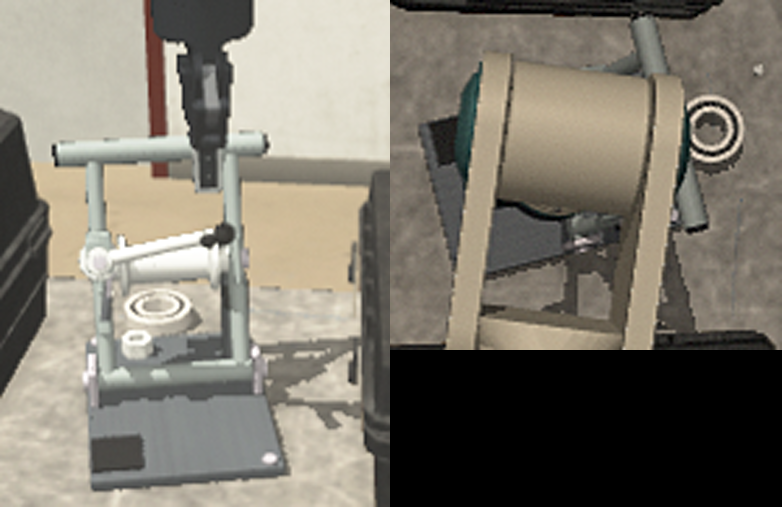

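The side view shows the shut fingertips at (208,190) in the picture, directly above the peg at (208,240). Next I'll go down and make contact.

Request:
drive_tool(
  commands=[0,0,0,-1,0,0,0,-0.3,-1,0,0,0,0,-1,0,0,0,0,-0.5,0,0,-0.1,0.2,-0.5,0,0,-0.1,0.2,-0.5,0,0,-0.1,0.2,-0.5,0,0,0,0.2,-0.4,0],
)

```text
time_s: 2.87
eef_pos: [0.5704, -0.0249, 0.1756]
eef_rot: [180.0, 0.0, 104.6]
contact_force: [-1.2, -0.8, 0.1]
gripper_width: -0.0003
```

```bash
cat > look.py <<'E'
import sys
from h import *
s=imaging.snapshot("side")
cv2.imwrite(f"pics/{sys.argv[1]}.png",cv2.resize(s[80:275,240:390],None,fx=3,fy=3,interpolation=cv2.INTER_CUBIC))
o=status.get_obs();print(o["eef_pos"],o["contact_force"],o["gripper_width"],o["time_s"])
E
python3 look.py 2
```

```text
[ 0.5701 -0.0245  0.1746] [-0.2351 -0.6007  0.3085] -5.2115388045181415e-05 2.9167
```

View pics/2.png

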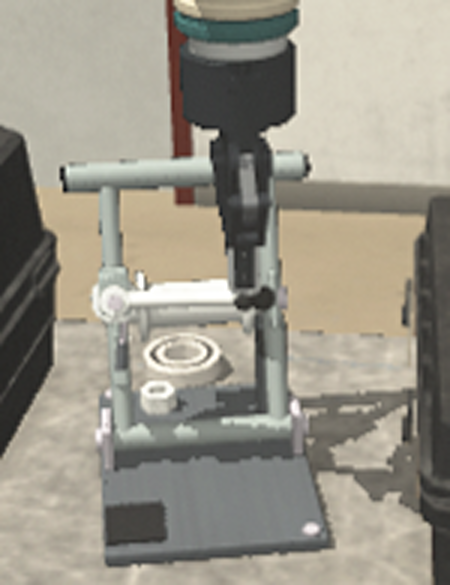

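The leg is now level, with the fingertip on the peg at (250,290), so it is turning. I'll continue round the arc.

Request:
drive_tool(
  commands=[0,0,0.2,-0.5,0,0,0,0.2,-0.5,0,0,0.1,0.2,-0.5,0,0,0.1,0.2,-0.5,0,0,0.1,0.2,-0.5,0,0,0.1,0.3,-0.5,0,0,0.1,0.3,-0.5,0,0,0.2,0.3,-0.5,0,0,0.2,0.3,-0.5,0,0,0.2,0.2,-0.5,0,0,0.2,0.2,-0.5,0,0,0,0,0,0],
)

```text
time_s: 3.92
eef_pos: [0.5832, 0.0013, 0.1193]
eef_rot: [-179.9, -0.0, 104.6]
contact_force: [-0.7, -0.1, -0.1]
gripper_width: 0.0
```

```bash
python3 look.py 3
```

```text
[0.5833 0.001  0.12  ] [0.173  0.0527 0.2373] -5.193274770322184e-05 3.9667
```

View pics/3.png

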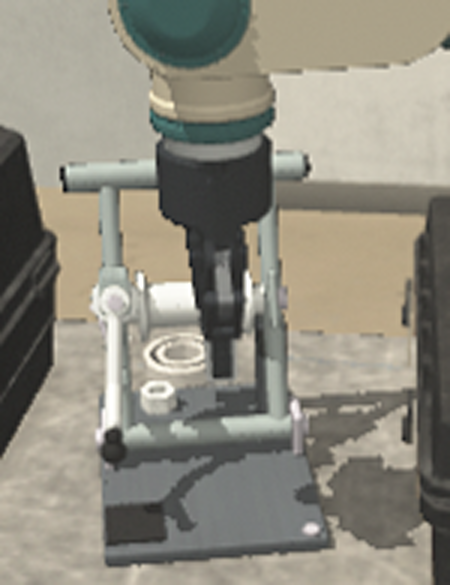

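The kickstand has snapped down: its leg runs from (115,300) to the pad at (112,445), and the contact force is zero. Next I'll retreat up and outward, open, and move above the tube.

Request:
drive_tool(
  commands=[0,0,1,2,0,0,0,1,3,0,0,0,0,3.5,0,0,0,0,3.5,0,0,0,0,3.5,0,0,0,0,3.5,0,1,0.5,-1.5,1.5,0,1,1,-3.5,0,0,1,1,-3.5,0,0,1,1,-3.5,0,0,1,1,-3.0,0,0,1,0.2,-1.1,0,0],
)

```text
time_s: 4.97
eef_pos: [0.6307, -0.1445, 0.325]
eef_rot: [-179.9, 0.0, 104.3]
contact_force: [0.4, -0.0, 0.3]
gripper_width: 0.0724
```

Request:
drive_tool(
  commands=[1,0,0,0,0,1,0,0,-2,0,1,0,0,-2,0,1,0,0,-1,0,1,0,0,0,0],
)

```text
time_s: 5.38
eef_pos: [0.6297, -0.1386, 0.2731]
eef_rot: [-179.8, -0.2, 104.6]
contact_force: [0.4, 0.1, -0.5]
gripper_width: 0.0854
```

```bash
python3 look.py 4
```

```text
[ 0.6301 -0.1389  0.2752] [-0.1601  0.5645 -0.5955] 0.08577200057937148 5.4333
```

View pics/4.png

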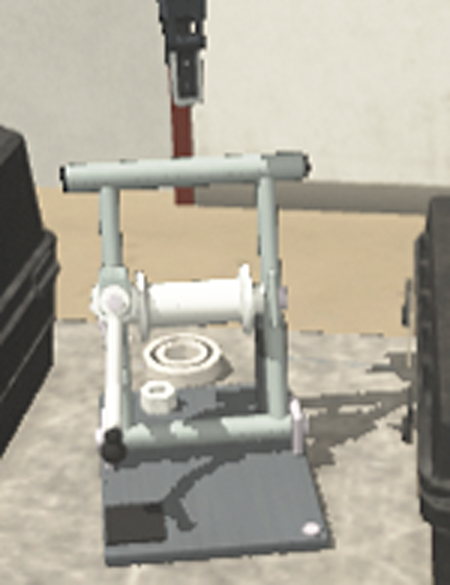

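The gripper sits above the tube's middle at (187,100), and the stand is still down. Next I'll go down and grip.

Request:
drive_tool(
  commands=[1,0,0,-2,0,1,0,0,-2,0,1,0,0,-2,0,1,0,0,-1,0,1,0,0,-1,0,1,0,0,0,0],
)

```text
time_s: 5.93
eef_pos: [0.6302, -0.1398, 0.1948]
eef_rot: [-179.9, -0.1, 104.6]
contact_force: [-0.3, -0.6, -0.5]
gripper_width: 0.0853
```

```bash
python3 look.py 5
```

```text
[ 0.6305 -0.14    0.1961] [-0.5159  0.0258  0.4934] 0.0852054874111868 5.9833
```

View pics/5.png

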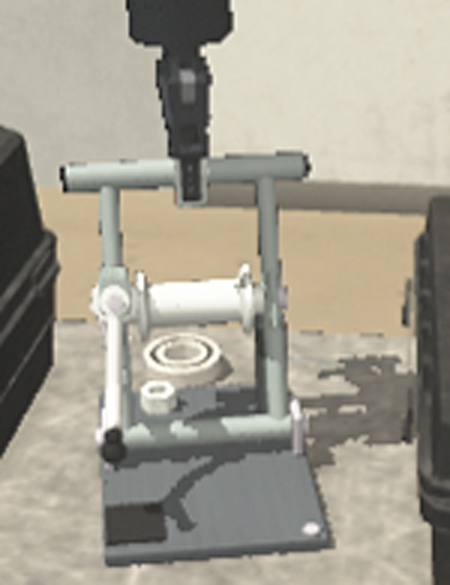

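The tube is between the fingers at (190,180), so I'll close.

Request:
drive_tool(
  commands=[0,0,0,0,0,0,0,0,0,0,0,0,0,0,0,0,0,0,0,0,0,0,0,0,0,0,0,0,0,0,0,0,0,0,0,0,0,0,0,0],
  force=35,
)

```text
time_s: 6.65
eef_pos: [0.6307, -0.1405, 0.1964]
eef_rot: [180.0, 0.0, 104.5]
contact_force: [2.0, -2.9, 2.4]
gripper_width: 0.0207
```

```bash
python3 - <<'E'
from h import *
yaw=np.radians(14.5);ey=np.array([-np.sin(yaw),np.cos(yaw),0])
for th in (.38,.3,.22,.15,.08,0):
  d=(np.sin(.38)-np.sin(th))*.2*ey+np.array([0,0,.2*(np.cos(th)-np.cos(.38))]);print(th,d*100)
o=status.get_obs();print(o)
E
```

```text
0.38 [0. 0. 0.]
0.3 [-0.3776  1.46    0.5334]
0.22 [-0.7646  2.9565  0.9447]
0.15 [-1.1091  4.2886  1.2021]
0.08 [-1.4572  5.6347  1.3627]
0 [-1.8574  7.1821  1.4267]
{'time_s': 6.65, 'qpos': array([ -15.8275,   23.3973,   60.5757,   -0.0143,   95.9619, -120.3581]), 'joint_vel': array([-0.0045, -0.0784,  0.0147, -0.0228,  0.0291,  0.0348]), 'joint_efforts': array([  1.1846, -50.544 , -34.3937,   0.3982,   0.2608,   0.0294]), 'eef_pos': array([ 0.6307, -0.1405,  0.1964]), 'eef_rot': array([179.9511,   0.0452, 104.5291]), 'contact_force': array([ 1.9515, -2.884 ,  2.4025]), 'ft_torque': array([-0.2633, -0.1285,  0.0108]), 'gripper_width': 0.02074590728938124}
```

The grip is holding at 20.7 mm, which fits the 22 mm tube. I'll swing the frame up along its arc.

Request:
drive_tool(
  commands=[0,-0.1,0.5,0.2,0,0,-0.1,0.5,0.2,0,0,-0.1,0.5,0.1,0,0,-0.1,0.5,0.2,0,0,-0.1,0.5,0.1,0,0,-0.2,0.5,0.1,0,0,-0.1,0.5,0.1,0,0,-0.1,0.5,0.1,0,0,-0.2,0.5,0.1,0,0,0,0,0,0],
)

```text
time_s: 7.48
eef_pos: [0.6192, -0.0945, 0.2093]
eef_rot: [180.0, 0.1, 104.6]
contact_force: [-2.6, -3.1, 5.6]
gripper_width: 0.0208
```

```bash
python3 look.py 6
```

```text
[ 0.6193 -0.0948  0.2093] [-3.259  -2.5537  5.6634] 0.020822337752571713 7.5333
```

View pics/6.png

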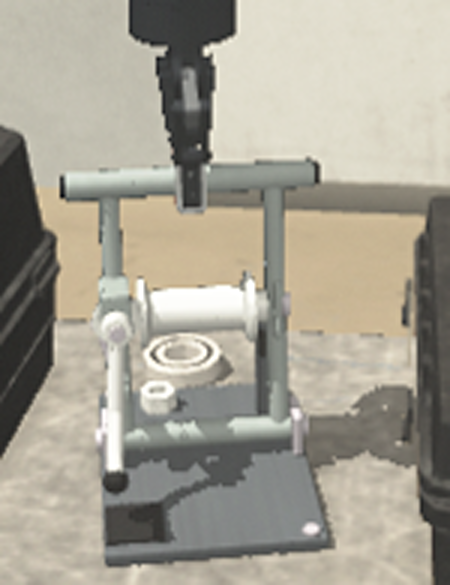

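Request:
drive_tool(
  commands=[0,-0.1,0.4,0.1,0,0,-0.1,0.4,0.1,0,0,-0.1,0.4,0.1,0,0,-0.1,0.4,0,0,0,-0.1,0.4,0,0,0,-0.1,0.3,0,0,0,-0.1,0.3,0,0,0,0,0,0,0,0,0,0,0,0],
)

```text
time_s: 8.28
eef_pos: [0.6123, -0.0681, 0.211]
eef_rot: [180.0, -0.1, 104.6]
contact_force: [-2.7, 0.4, 5.2]
gripper_width: 0.0209
```

```bash
python3 look.py 7; python3 - <<'E'
from h import *
t=imaging.snapshot("top");cv2.imwrite("pics/7t.png",cv2.resize(t[100:240,285:425],None,fx=4,fy=4,interpolation=cv2.INTER_CUBIC))
E
```

```text
[ 0.6124 -0.0682  0.211 ] [-2.6153 -0.739   5.2191] 0.02102437974696549 8.3333
```

View pics/7.png

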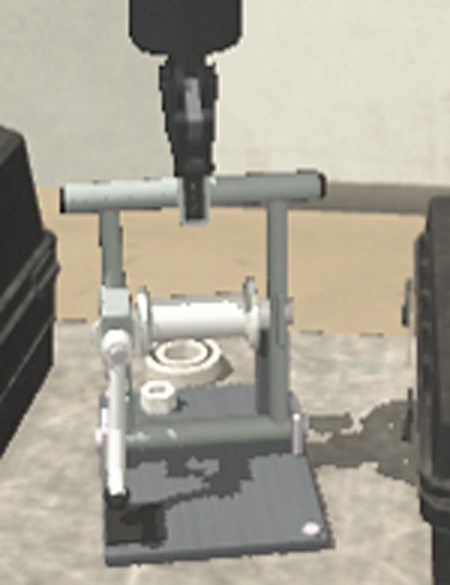

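View pics/7t.png

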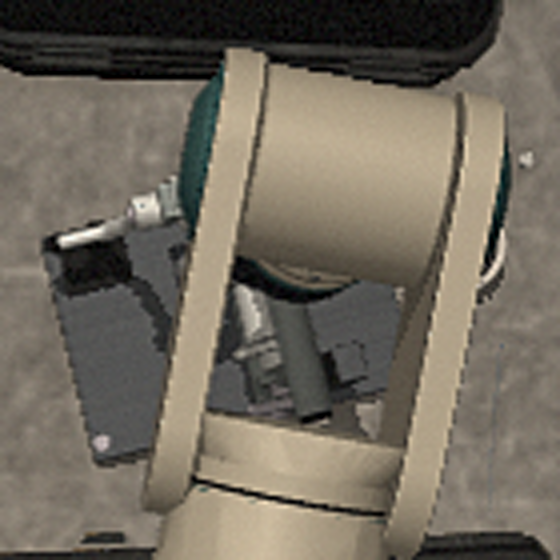

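```bash
python3 - <<'E'
from h import *
A,e=tri((240+324/3-.4,80+184/3-.4),(285+314/4-.4,100+414/4-.4));print("tube near end",A,e)
yaw=np.radians(14.3);ex=np.array([np.cos(yaw),np.sin(yaw),0]);ey=np.array([-ex[1],ex[0],0])
for O in([.611,-.066,0],[.6133,-.0685,0]):
  O=np.array(O);print("lat",(A-O)@ey,"along",(A-O)@ex,"lean",-np.arcsin((A-O)@ey/.2))
E
sleep 0; python3 look.py 8
```

```text
tube near end [ 0.5228 -0.0908  0.2314] 0.0028625471968298246
lat -0.0022495307537094755 along -0.09163536827290603 lean 0.011247890938295552
lat 0.0007411063040700004 along -0.09324660692333493 lean -0.003705540000488957
[ 0.6124 -0.0683  0.211 ] [-3.074  -1.2234  5.8732] 0.020901393697520188 8.4333
```

The independent triangulation gives a lean of about 0.00–0.01 rad, and the tube height of 0.231 m matches upright. I'll hold for a second, check again, and hand in.

Request:
drive_tool(
  commands=[0,0,0,0,0,0,0,0,0,0,0,0,0,0,0,0,0,0,0,0,0,0,0,0,0,0,0,0,0,0,0,0,0,0,0,0,0,0,0,0,0,0,0,0,0,0,0,0,0,0,0,0,0,0,0,0,0,0,0,0],
)

```text
time_s: 9.43
eef_pos: [0.6124, -0.0684, 0.211]
eef_rot: [180.0, -0.1, 104.6]
contact_force: [-3.2, 0.0, 5.3]
gripper_width: 0.0209
```

```bash
python3 look.py 9; python3 - <<'E'
import cv2,numpy as np
a=cv2.imread("pics/7.png");b=cv2.imread("pics/9.png");print(np.abs(a.astype(int)-b).max(2).__gt__(40).sum())
from rig import robot
robot.job_done()
E
```

```text
[ 0.6124 -0.0683  0.211 ] [-3.1958  0.1481  5.6483] 0.0212075907770129 9.4833
100
the job is handed in; nothing more can be done
```

View pics/9.png

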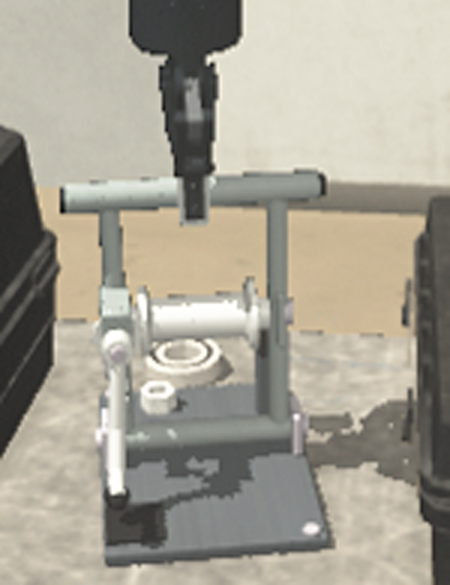

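The job is handed in at about 9.5 s. The kickstand is down and the frame is upright, with the fingers still gripping the top tube. I pushed the kick peg down its arc with shut fingers until the stand snapped down, then gripped the tube at its middle with 35 N and swung the frame up.

**Lean:** triangulating the tube's near end gave -0.004 to +0.011 rad, depending on which of two shoe-origin estimates I used. The distance the arm moved also works out to about 0.

**Stillness and stand:** the pose stayed the same over the last second of holding, with only about 100 changed pixels between pictures. The stand shows as down in the last view. Its angle could not be read directly.

**Bystanders:** the nut and bearing look unmoved. The grease tin was not re-measured, but the arm never went near it at table height.

**Small disagreements:**
- The finger opening reads 21 mm on the 22 mm tube.
- A steady force of about 6 N remains on the tool, 5.6 N of it upward.
- The final tube triangulation had a 2.9 mm mismatch between the two views.

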